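# Release the cam and slide the jug under the strainer

### The arm

A 6-joint arm with a two-finger parallel gripper is mounted at the origin on the work surface. World frame = base frame: x ahead of the robot, y to its left, z up, the work surface at z = 0. Lengths are in m, angles in rad, forces in N, time in s.
With the tool pointing down it reaches from about 0.425 to 0.95 m from the base axis. Payload 14.7 kg.
Tool frame: the origin (TCP) lies midway between the tips of the shut fingers; the grasp point (between the pads) lies bot.hold_point_z behind it (bot.hold_point_z is the distance from the TCP to the grasp point, in m); z points along the fingers, y is the direction in which the jaws open and shut (so a half turn about z gives the same grasp; the last joint's range is limited). The gripper opens to 85 mm and grips with 20 to 120 N. Pads are 22 mm wide; open, the fingers measure 114 mm over their backs; the gripper's body (76 mm by 85 mm) begins 54 mm behind the grasp point. The pads swing forward as they close: fully open they stand 13 mm farther back than shut.
Start: joints at [1.137, 0.48, 1.596, -0, 1.065, -0.047], TCP at [0.245, 0.602, 0.231] pointing down, gripper open.
Joint ranges: [-2.75, 2.75], [-0.82, 2.05], [0.23, 2.67], [-1.56, 4.7], [0.09, 2.69], [-2.92, 2.92]. Speed limits (rad/s): [1.89, 1.89, 2.39, 3.01, 3.01, 3.01].

### API

Orientations are given as a unit quaternion [w, x, y, z].
In Python, from bench import bot, optics, close_job gives the robot as it stands.
- The arm moves only by the tool jog_arm, never from a script. Its argument "commands" is a list of rows, each a list of 2 entries, a list of its own where there are three numbers: the shift along the tool's x, y, z in cm, then the turn about the tool's z in rad. In form: [[[dx, dy, dz], spin], ...]. A call has 1 to 20 rows; each row is the pose to reach, as a shift and turn from the pose commanded when the call began, along the tool's axes at that moment; what a row does not reach only later rows make up. A row lasts 1/12 s, in which the tool goes at most 41.7 mm and 7.16 degrees, less where a joint would pass 70% of its speed; a pose out of reach is approached as far as the arm can. A call with a gripper value outside its range is refused whole. "jaw" is the opening, from -1 (shut) to 1 (fully open), set as the call begins (left out, the last holds). The fingers move at their own pace and stop on an object; "newtons" is the grip in N (left out, the last holds). Time passes only in rows, so rows that repeat a pose let the fingers close. It gives the time, the measured TCP pose, the force and the opening at its end, in the units of the state.
- bot.observe(): the state, without advancing time (a new reading comes with each control period).
- optics.grab_frame(name): name is "side" or "top" or "wrist"; returns the picture (400x640x3 uint8, red, green, blue); there is no depth.
- optics.camera_info(name): a dict with "fx", "fy", "cx", "cy" (pixels), "extrinsics" (4x4, takes a point from world to camera coordinates). Camera axes: x right, y down, z forward; pixel columns grow to the right and rows downward; lengths in m; the calibration is good to about 2 mm. The wrist camera is an equidistant fisheye: a pixel r from the principal point sees the ray r / f radians off the axis. A picture is of the moment at which its call begins: read the wrist's pose just before it. camera_info takes no time and is no camera call; for the wrist camera it gives the pose at the moment of the call.
- close_job(): hands the job in, once; it reports no verdict.
The state is a dict: "clock": time; "joint_pos": joint angles; "dq": joint speeds; "effort": joint torques, N m; "tcp_pos": TCP position; "ee_rot": TCP orientation; "force": force on the tool from outside, world axes, zero at the start; "wrist_torque": the same for the moment, N m; "gripper_width": finger opening in m.
Only numpy, scipy, OpenCV 4.12 (cv2) and the standard library are available. Lean on these libraries where they do the work, as an engineer would, in place of code of your own. Each camera call takes 0.05 s, during which the arm holds its last target.

### The job

At the straining station, push the lever round by its upright peg until it points at the little index post, so that the cam is at its low point, and only then push the slide forward by its upright plate until it is fully home and the jug stands under the strainer. Let the jug ride in its tray: do not touch, lift or tip it, and leave everything else on the table where it is. Finish with the slide home and the lever still at the post.

Things in the scene. Friction and masses are not known exactly. Their poses are not given: they have to be found in the camera images.
- station: The straining station, fixed to the table: aluminium plate 300 mm long (x), 290 wide, 12 thick. Origin: underside of the plate, on the slide's centre line, midway along the plate, which spans y = -85 to +205 mm. x: the slide's forward direction (roughly away from the robot); y: left, the cam's side; z up. A black stop block ends the slide's way at the plate's far end.
- slide (a joint): Travel of the follower slide (m) along the station's +x: 0 fully back (the start), 0.090 fully home against the stop. Needs about 3 N; no spring, stays where left. On its left is a steel follower lug, 20 mm long, top 40 mm above the table, just behind the cam at the start: unless the cam is within 0.6 rad of its low point the lug runs into it after 10 to 20 mm.
- push_face (a point): Centre of the rear (robot-side) face of the upright steel push plate at the slide's rear end, 60 mm above the table. The plate is 60 mm wide, 8 thick, its top 85 mm above the table. Moves with the slide; at the start it is at (-146, 0) mm in the station's frame. The jug's side is about 78 mm ahead of the plate.
- cam (a joint): Angle (rad) of the eccentric cam about its upright axis, counter-clockwise from above positive. 0: low point, bulge away from the slide, lever straight at the index post. Lever direction in the station's frame: 45 degrees + this angle. Starts at 1.3 to 2.2 (lever to the left or rear), so turn it clockwise. Friction: about 5 N at the peg; stays where left. Limits -0.6, 2.6.
- cam_pivot (a point): The cam's axis, 40 mm above the table; at (-50, 110) mm in the station's frame. The cam is a steel disc 64 mm across, pivoted 14 mm off its centre, its top 37 mm above the table, under the lever.
- lever_peg (a point): Top centre of the upright black peg at the end of the cam's lever: 18 mm diameter, standing from 48 to 102 mm above the table, 70 mm from the cam's axis. Moves with the cam. The lever bar below it is 16 mm wide, its top at 48 mm.
- index_post (a point): Top of the small fixed steel index post (10 mm diameter, top 30 mm above the table), 100 mm from the cam's axis: it marks where the lever points when the cam is at its low point.
- jug: Steel jug, 80 mm diameter, 105 mm tall, loose, standing in the slide's tray 25 mm above the table, handle pointing forward. Origin: centre of its underside. Starts at about (-20, 0) mm in the station's frame; the tray's 10 mm rim carries it along with up to 5 mm of play. About 0.35 kg.
- spout (a point): Centre of the strainer cone's outlet, 142 mm above the table, at (70, 0) mm in the station's frame, over the jug's place when the slide is home. The cone is 92 mm across, its rim 205 mm high; its stand, 212 mm tall, rises at (70, -68) mm.
- bottle: Bystander, loose: closed amber glass bottle, 76 mm across, 220 mm tall, standing right of the station.
- cup: Bystander, loose: white tasting cup, 68 mm across, 65 mm tall, right of the station.
- cup2: Bystander, loose: blue tasting cup, 68 mm across, 65 mm tall, standing on the station's plate ahead of the cam.
- jar: Bystander, loose: glass jar with steel lid, 64 mm across, 85 mm tall, left of the station.
- spoon: Bystander, loose: steel spoon lying on the table right of the station.
- bowl: Bystander, loose: big steel bowl, 260 mm across, 90 mm tall, far left.

How it is judged:
By the outcome, as a careful person would: the job done as asked, in the order asked, and still so for the second after the job is handed in, with the robot touching nothing.
It also fails if it takes over 64 s, if anything falls off the work surface, if the arm or the gripper's body presses on something with over 40 N, if the wrist force passes 120 N, or if a joint passes its speed limit or range.

## Working session

There is one attempt and no reset: what is moved stays moved. The work goes in short steps, Python scripts to look and compute and a tool call to move; the robot and the scene stay as the last step left them, time stands still between calls to the robot, and variables do not carry over. Pictures are saved under pics/ and viewed, and the job is handed in when it is done.

Besides the shell and the picture viewer there is one more tool, called after "Request:" in YAML: its name, and indented under it one key for each argument. jog_arm: Moves the arm, as the interface text tells. Its arguments: {"type":"object","properties":{"commands":{"type":"array"},"jaw":{"type":"number"},"newtons":{"type":"number"}},"required":["commands"]}

```bash
mkdir -p pics; cat > h.py <<'E'
import numpy as np, cv2
from bench import bot, optics, close_job
def snap(n,f):
    im=optics.grab_frame(n); cv2.imwrite('pics/'+f,im[:,:,::-1]); return im
def ray(n,u,v,z):
    c=optics.camera_info(n); E=np.array(c['extrinsics']); R=E[:3,:3]; t=E[:3,3]
    d=R.T@np.array([(u-c['cx'])/c['fx'],(v-c['cy'])/c['fy'],1]); o=-R.T@t
    return o+d*(z-o[2])/d[2]
def proj(n,p):
    c=optics.camera_info(n); E=np.array(c['extrinsics']); q=E[:3,:3]@np.array(p)+E[:3,3]
    return c['fx']*q[0]/q[2]+c['cx'], c['fy']*q[1]/q[2]+c['cy']
E
python3 - <<'E'
from h import *
np.set_printoptions(precision=4,suppress=True)
s=bot.observe(); print(s, bot.hold_point_z)
for n in('top','side'):
    c=optics.camera_info(n);print(n,c); snap(n,n+'0.png')
E
```

```text
{'clock': 0.0, 'joint_pos': array([ 1.1374,  0.4808,  1.5968,  0.    ,  1.0651, -0.0466]), 'dq': array([ 0.    ,  0.0001,  0.0003,  0.0018,  0.0008, -0.0012]), 'effort': array([  0.003 , -95.0635, -43.0214,   0.0004,   0.0113,   0.    ]), 'tcp_pos': array([0.245 , 0.6016, 0.2307]), 'ee_rot': array([-0.0002,  0.1922,  0.9814, -0.0006]), 'force': array([ 0.3965,  0.2261, -0.7221]), 'wrist_torque': array([-0.0091,  0.0239, -0.0256]), 'gripper_width': 0.08548612205828902} 0.0187
top {'fx': 445.2275714383381, 'fy': 445.2275714383381, 'cx': 314.373592943594, 'cy': 203.88491846715334, 'extrinsics': array([[-0.0212, -0.9996,  0.0202,  0.0427],
       [-0.9978,  0.0199, -0.063 ,  0.6108],
       [ 0.0626, -0.0214, -0.9978,  1.1751],
       [ 0.    ,  0.    ,  0.    ,  1.    ]])}
side {'fx': 505.36316203458557, 'fy': 505.36316203458557, 'cx': 318.7251302796989, 'cy': 186.01696272491876, 'extrinsics': array([[ 0.7675, -0.6408,  0.0175, -0.4549],
       [-0.434 , -0.5395, -0.7215,  0.3783],
       [ 0.4718,  0.5462, -0.6922,  1.2582],
       [ 0.    ,  0.    ,  0.    ,  1.    ]])}
```

View pics/top0.png

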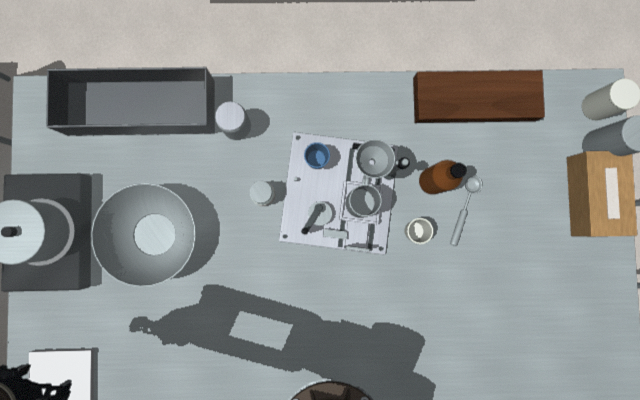

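View pics/side0.png

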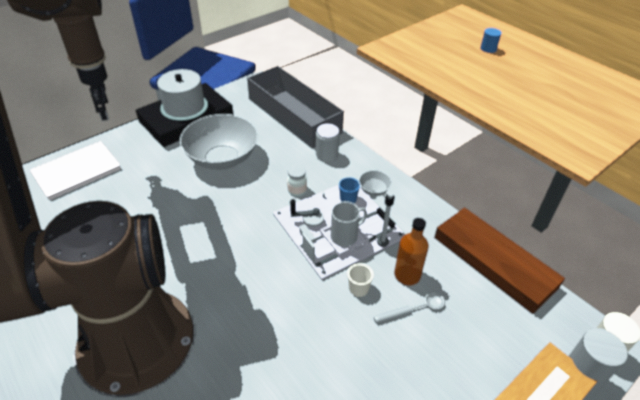

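The top view shows the station's plate with corners near (294,133), (279,241) and (387,254). The lever is at about (318,215) and the push plate at about (335,234). I'll enlarge both views.

```bash
python3 - <<'E'
import cv2
a=cv2.imread('pics/top0.png')[120:270,265:415]; cv2.imwrite('pics/topz.png',cv2.resize(a,(600,600),interpolation=cv2.INTER_CUBIC))
a=cv2.imread('pics/side0.png')[160:290,260:430]; cv2.imwrite('pics/sidez.png',cv2.resize(a,(780,596),interpolation=cv2.INTER_CUBIC))
E
```

```text
(no output)
```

View pics/topz.png

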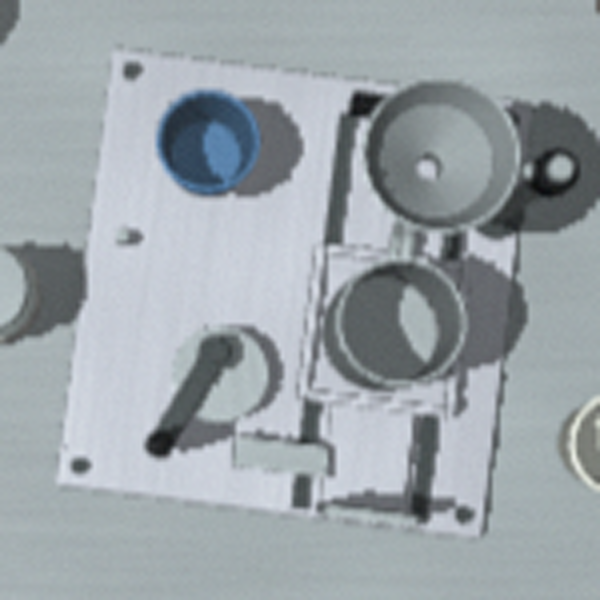

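View pics/sidez.png

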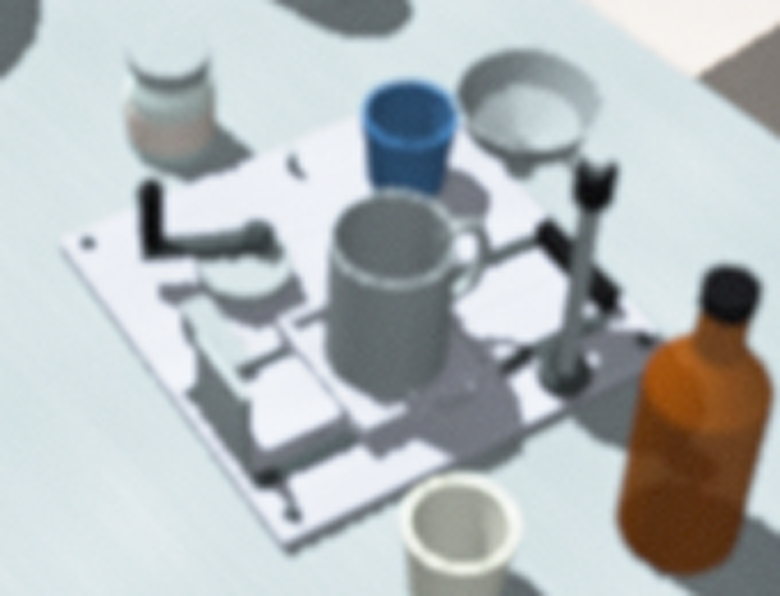

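```bash
cat > m.py <<'E'
from h import *
np.set_printoptions(precision=4,suppress=True)
Z=lambda u,v:(265+u/4-.375,120+v/4-.375)
FL=ray('top',*Z(115,48),.012);RL=ray('top',*Z(58,485),.012);RR=ray('top',*Z(485,537),.012)
print(FL,RL,RR,'len',np.linalg.norm(FL-RL),np.linalg.norm(RR-RL))
src=np.array([[.15,.205],[-.15,.205],[-.15,-.085]]);dst=np.array([FL[:2],RL[:2],RR[:2]])
a=src-src.mean(0);b=dst-dst.mean(0)
th=np.arctan2((a[:,0]*b[:,1]-a[:,1]*b[:,0]).sum(),(a*b).sum())
R=np.array([[np.cos(th),-np.sin(th)],[np.sin(th),np.cos(th)]])
t=dst.mean(0)-R@src.mean(0)
W=lambda x,y:R@np.array([x,y])+t
if __name__=='__main__':
    print('th',th,'t',t,'res',dst-np.array([W(*s) for s in src]))
    post=ray('top',*Z(126,236),.030)[:2];print('post',post,'exp',W(-.05+.0707,.11+.0707))
    peg=ray('top',*Z(159,443),.102)[:2];piv=W(-.05,.11);d=R.T@(peg-piv)
    print('peg',peg,'piv',piv,'r',np.linalg.norm(d),'cam',np.arctan2(d[1],d[0])-np.pi/4)
    f=W(-.146,0);print('face',f)
    for n,pts in(('top',[(*post,.03),(*peg,.102),(*f,.085),(*W(-.02,0),.13),(*W(.07,0),.205)]),('side',[(*post,.03),(*peg,.102),(*f,.085),(*W(-.05,.11),.05)])):
        im=cv2.imread(f'pics/{n}0.png'); 
        print(n,[np.round(proj(n,p),1) for p in pts])
E
python3 m.py
```

```text
[0.8102 0.083  0.012 ] [0.5146 0.1265 0.012 ] [ 0.4736 -0.1593  0.012 ] len 0.2987747254254719 0.2887032589496794
th -0.14453540088672526 t [ 0.6333 -0.0977] res [[-0.0011 -0.0006]
 [ 0.0002 -0.0003]
 [ 0.0009  0.0009]]
post [0.6792 0.0776] exp [0.6798 0.0782]
peg [0.5409 0.0582] piv [0.5997 0.0184] r 0.07097946703650894 cam 1.9060495893340046
face [ 0.4888 -0.0766]
top [array([296.1, 178.6]), array([304.4, 230.4]), array([358.3, 249.9]), array([366.5, 199.2]), array([375.5, 157.8])]
side [array([324.2, 192.4]), array([292.9, 199.3]), array([308.1, 239.2]), array([316.9, 210. ])]
```

```bash
cat > plan.py <<'E'
from m import *
from scipy.spatial.transform import Rotation as Ro
def rel(P,ang,z):  # world xy target, world heading of tool -x, z -> tool-frame cm, spin
    s=bot.observe();q=s['ee_rot'];M=Ro.from_quat([q[1],q[2],q[3],q[0]]).as_matrix()
    d=M.T@(np.array([P[0],P[1],z])-s['tcp_pos'])*100
    h=np.arctan2(-M[1,0],-M[0,0]); sp=-(ang-h); sp=(sp+np.pi)%(2*np.pi)-np.pi
    return np.round(d,2),round(sp,3)
def cam(a,off,z): # pusher behind peg for cam angle a, off = centre distance along tangent
    t_=np.pi/4+a; p=np.array([-.05,.11])+.07*np.array([np.cos(t_),np.sin(t_)])
    dr=np.array([np.sin(t_),-np.cos(t_)]); p=p-off*dr
    return rel(W(*p),t_-np.pi/2+th,z)
E
python3 - <<'E'
from plan import *
print(cam(1.906,.040,.15),cam(1.906,.040,.066))
c=ray('top',*Z(208,142),.077)[:2]; print('cup2 station',R.T@(c-t))
E
```

```text
[0.8102 0.083  0.012 ] [0.5146 0.1265 0.012 ] [ 0.4736 -0.1593  0.012 ] len 0.2987747254254719 0.2887032589496794
(array([-47.17, -43.1 ,   8.12]), np.float64(-1.363)) (array([-47.17, -43.09,  16.52]), np.float64(-1.363))
cup2 station [0.0815 0.1337]
```

Request:
jog_arm:
  commands:
    - [[-2, -2, 0], -0.1]
    - [[-5, -4.5, 0], -0.2]
    - [[-8, -7.5, 0], -0.3]
    - [[-11, -10, 0], -0.4]
    - [[-14, -13, 0.5], -0.5]
    - [[-17, -15.5, 1], -0.6]
    - [[-20, -18.5, 1.5], -0.7]
    - [[-23, -21, 2], -0.8]
    - [[-26, -24, 2.5], -0.9]
    - [[-29, -26.5, 3], -1.0]
    - [[-32, -29, 3.5], -1.1]
    - [[-35, -32, 4], -1.2]
    - [[-38, -35, 4.5], -1.3]
    - [[-41, -37.5, 5], -1.363]
    - [[-44, -40, 6], -1.363]
    - [[-46, -42, 7], -1.363]
    - [[-47.2, -43.1, 8.1], -1.363]
    - [[-47.2, -43.1, 8.1], -1.363]
    - [[-47.2, -43.1, 8.1], -1.363]
    - [[-47.2, -43.1, 8.1], -1.363]
  jaw: -1
  newtons: 20

```text
clock: 1.77
tcp_pos: [0.5193, 0.0251, 0.1502]
ee_rot: [-0.0, -0.469, 0.883, 0.0]
force: [-0.3, 0.8, 0.2]
gripper_width: -0.0002
```

```bash
python3 - <<'E'
from plan import *
print(bot.observe()['joint_pos'])
print(cam(1.906,.040,.066))
snap('top','top1.png');a=cv2.imread('pics/top1.png')[120:270,265:415]; cv2.imwrite('pics/top1z.png',cv2.resize(a,(600,600),interpolation=cv2.INTER_CUBIC))
snap('side','side1.png');a=cv2.imread('pics/side1.png')[120:290,240:430]; cv2.imwrite('pics/side1z.png',cv2.resize(a,None,fx=3.5,fy=3.5,interpolation=cv2.INTER_CUBIC))
E
```

```text
[0.8102 0.083  0.012 ] [0.5146 0.1265 0.012 ] [ 0.4736 -0.1593  0.012 ] len 0.2987747254254719 0.2887032589496794
[-0.0102  0.4056  1.9734  0.0002  0.7633 -2.557 ]
(array([ 0.05, -0.04,  8.42]), np.float64(-0.0))
```

View pics/top1z.png

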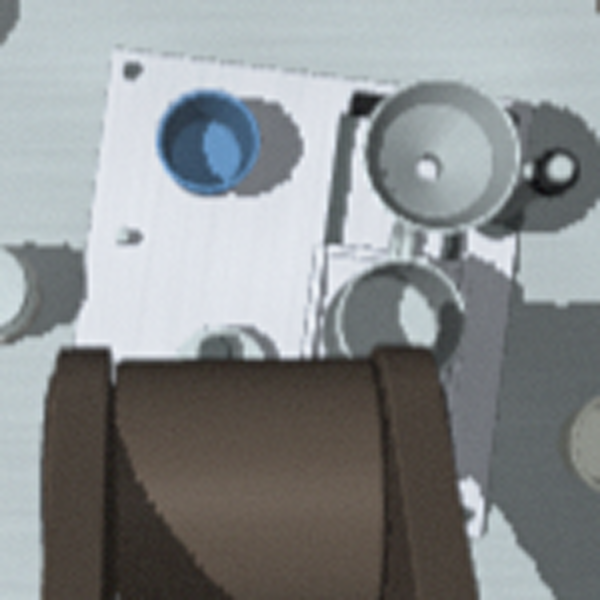

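View pics/side1z.png

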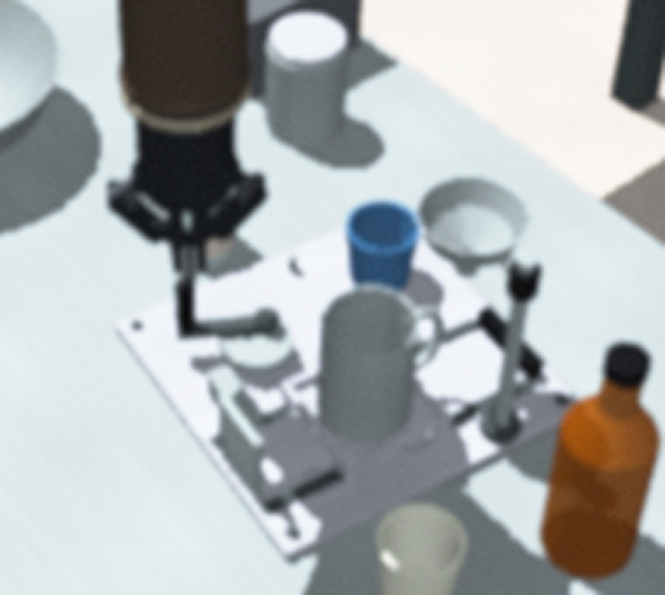

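The side view shows the shut fingers beside the peg, on its right and rear side. The height above the lever and cam is clear, so I'll lower the tool.

Request:
jog_arm:
  commands:
    - [[0.05, 0, 2.5], 0]
    - [[0.05, 0, 5], 0]
    - [[0.05, 0, 7], 0]
    - [[0.05, 0, 8.4], 0]
    - [[-0.4, 0, 8.4], 0]
    - [[-0.9, 0, 8.4], 0]
    - [[-1.4, 0, 8.4], 0]
    - [[-1.7, 0, 8.4], 0]
    - [[-1.7, 0, 8.4], 0]

```text
clock: 2.62
tcp_pos: [0.5304, 0.0397, 0.0674]
ee_rot: [0.001, -0.469, 0.883, -0.0]
force: [-1.2, -0.7, -0.3]
gripper_width: -0.0
```

```bash
python3 - <<'E'
from plan import *
print(bot.observe()['force'],bot.observe()['wrist_torque'])
for a in np.arange(1.9,-.01,-.1): print(round(a,2),*cam(a,.020,.066))
snap('side','side2.png');a=cv2.imread('pics/side2.png')[120:290,240:430]; cv2.imwrite('pics/side2z.png',cv2.resize(a,None,fx=3.5,fy=3.5,interpolation=cv2.INTER_CUBIC))
E
```

```text
[0.8102 0.083  0.012 ] [0.5146 0.1265 0.012 ] [ 0.4736 -0.1593  0.012 ] len 0.2987747254254719 0.2887032589496794
[-1.1667 -0.6837 -0.2737] [ 0.0253 -0.0036  0.0196]
1.9 [-0.16  0.08  0.14] 0.007
1.8 [-0.87  0.24  0.14] 0.107
1.7 [-1.59  0.32  0.14] 0.207
1.6 [-2.32  0.34  0.14] 0.307
1.5 [-3.05  0.28  0.14] 0.407
1.4 [-3.76  0.15  0.14] 0.507
1.3 [-4.46 -0.05  0.14] 0.607
1.2 [-5.14 -0.32  0.15] 0.707
1.1 [-5.78 -0.65  0.15] 0.807
1.0 [-6.39 -1.05  0.15] 0.907
0.9 [-6.96 -1.51  0.15] 1.007
0.8 [-7.48 -2.02  0.15] 1.107
0.7 [-7.94 -2.58  0.15] 1.207
0.6 [-8.35 -3.18  0.15] 1.307
0.5 [-8.69 -3.82  0.15] 1.407
0.4 [-8.97 -4.5   0.16] 1.507
0.3 [-9.18 -5.19  0.16] 1.607
0.2 [-9.32 -5.91  0.16] 1.707
0.1 [-9.39 -6.63  0.16] 1.807
-0.0 [-9.38 -7.36  0.16] 1.907
```

View pics/side2z.png

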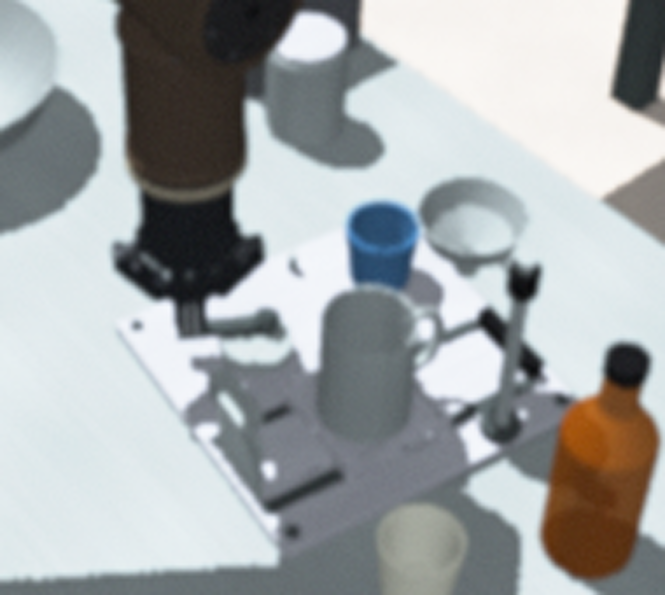

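Request:
jog_arm:
  commands:
    - [[-0.2, 0.1, 0], 0.01]
    - [[-0.5, 0.2, 0], 0.06]
    - [[-0.9, 0.25, 0], 0.11]
    - [[-1.6, 0.3, 0], 0.21]
    - [[-2.3, 0.35, 0], 0.31]
    - [[-3.05, 0.3, 0], 0.41]
    - [[-3.75, 0.15, 0], 0.51]
    - [[-4.45, -0.05, 0], 0.61]
    - [[-5.15, -0.3, 0], 0.71]
    - [[-5.8, -0.65, 0], 0.81]
    - [[-6.4, -1.05, 0], 0.91]
    - [[-6.95, -1.5, 0], 1.01]
    - [[-7.5, -2.0, 0], 1.11]
    - [[-7.95, -2.6, 0], 1.21]
    - [[-8.35, -3.2, 0], 1.31]
    - [[-8.7, -3.8, 0], 1.41]
    - [[-8.7, -3.8, 0], 1.41]

```text
clock: 4.08
tcp_pos: [0.6098, 0.0897, 0.0663]
ee_rot: [-0.0, 0.218, 0.976, 0.0]
force: [-0.9, 0.0, -1.2]
gripper_width: 0.0002
```

```bash
python3 - <<'E'
from plan import *
print(bot.observe()['force'])
for a in np.arange(.5,-.01,-.1): print(round(a,2),*cam(a,.020,.066))
snap('side','side3.png');a=cv2.imread('pics/side3.png')[120:290,240:430]; cv2.imwrite('pics/side3z.png',cv2.resize(a,None,fx=3.5,fy=3.5,interpolation=cv2.INTER_CUBIC))
E
```

```text
[0.8102 0.083  0.012 ] [0.5146 0.1265 0.012 ] [ 0.4736 -0.1593  0.012 ] len 0.2987747254254719 0.2887032589496794
[-0.8719  0.0003 -1.1566]
0.5 [-0.05  0.09  0.03] -0.01
0.4 [-0.76  0.27  0.03] 0.09
0.3 [-1.48  0.37  0.03] 0.19
0.2 [-2.2   0.4   0.03] 0.29
0.1 [-2.93  0.35  0.03] 0.39
0.0 [-3.65  0.23  0.03] 0.49
```

View pics/side3z.png

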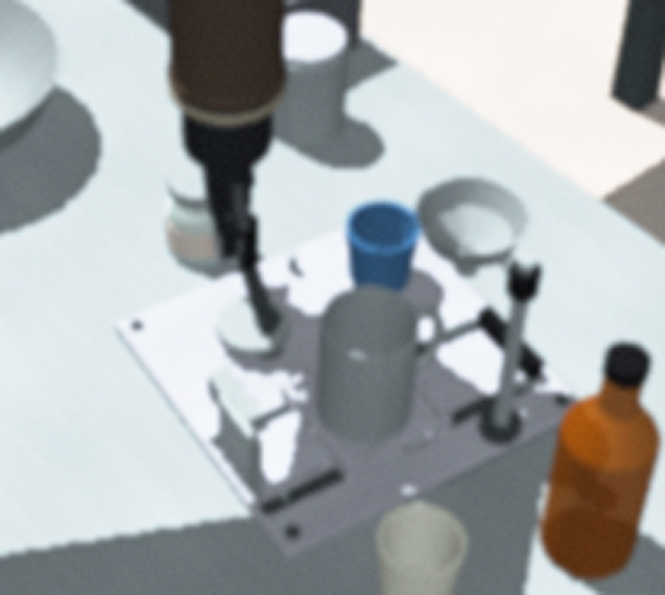

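The lever has turned with the fingers, so I'll continue to just short of the post and check.

Request:
jog_arm:
  commands:
    - [[-0.4, 0.15, 0], 0.04]
    - [[-0.75, 0.25, 0], 0.09]
    - [[-1.1, 0.35, 0], 0.14]
    - [[-1.5, 0.37, 0], 0.19]
    - [[-1.85, 0.4, 0], 0.24]
    - [[-2.2, 0.4, 0], 0.29]
    - [[-2.55, 0.4, 0], 0.34]
    - [[-2.95, 0.35, 0], 0.39]
    - [[-3.15, 0.3, 0], 0.42]
    - [[-3.35, 0.3, 0], 0.45]
    - [[-3.35, 0.3, 0], 0.45]
    - [[-2.3, 0.3, 0], 0.45]
    - [[-2.3, 0.3, -4], 0.45]
    - [[-2.3, 0.3, -8], 0.45]
    - [[-4.3, 4, -9], 0.45]
    - [[-2.3, 3, -10], 0.45]
    - [[2, 0.3, -11], 0.45]
    - [[6, 0, -12], 0.45]
    - [[6, 0, -12], 0.45]

```text
clock: 5.72
tcp_pos: [0.5489, 0.1155, 0.187]
ee_rot: [-0.001, 0.426, 0.905, -0.001]
force: [0.8, 0.5, 0.5]
gripper_width: 0.0001
```

```bash
python3 - <<'E'
from plan import *
snap('top','top4.png');a=cv2.imread('pics/top4.png')[120:270,265:415]; cv2.imwrite('pics/top4z.png',cv2.resize(a,(600,600),interpolation=cv2.INTER_CUBIC))
snap('side','side4.png');a=cv2.imread('pics/side4.png')[120:290,240:430]; cv2.imwrite('pics/side4z.png',cv2.resize(a,None,fx=3.5,fy=3.5,interpolation=cv2.INTER_CUBIC))
E
```

```text
[0.8102 0.083  0.012 ] [0.5146 0.1265 0.012 ] [ 0.4736 -0.1593  0.012 ] len 0.2987747254254719 0.2887032589496794
```

View pics/top4z.png

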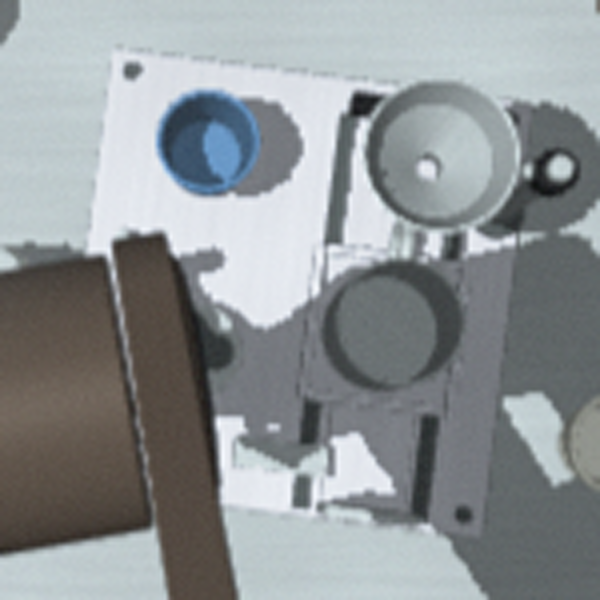

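View pics/side4z.png

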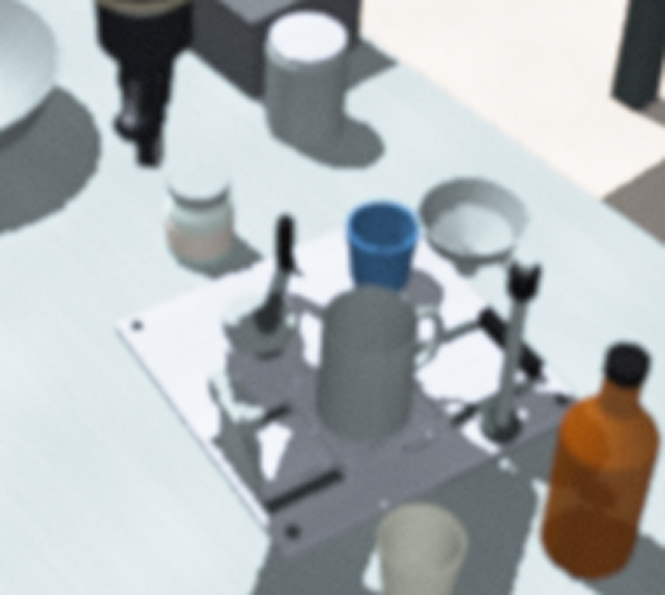

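```bash
python3 - <<'E'
from plan import *
im=cv2.imread('pics/side4.png')[175:203,312:332]
print(im.max(2))
for a in (0.3,.2,.1,.05,0): 
    q=np.pi/4+a; w=W(-.05+.07*np.cos(q),.11+.07*np.sin(q)); print(a,np.round(proj('side',(*w,.102)),1),np.round(proj('side',(*w,.048)),1))
E
```

```text
[0.8102 0.083  0.012 ] [0.5146 0.1265 0.012 ] [ 0.4736 -0.1593  0.012 ] len 0.2987747254254719 0.2887032589496794
[[235 235 236 235 236 236 235 234 235 235 234 234 234 235 235 235 236 235
  235 234]
 [235 235 236 236 236 235 236 235 235 234 235 234 235 233 235 234 235 235
  236 236]
 [235 234 235 237 236 236 236 235 235 235 235 234 234 234 234 234 235 236
  235 235]
 [236 235 236 236 236 236 236 236 236 236 235 235 234 234 234 235 235 234
  235 236]
 [236 236 236 235 236 235 237 235 233 232 232 234 234 235 234 233 234 234
  234 235]
 [237 236 236 236 235 236 236 231 217 208 212 227 233 234 233 234 234 234
  234 234]
 [236 236 237 236 236 235 231 205 165 147 162 196 224 233 234 234 233 234
  234 234]
 [236 236 236 236 236 234 216 165 106  75  94 148 200 230 234 234 233 233
  235 234]
 [236 236 236 236 236 232 199 129  66  40  49 105 181 225 235 234 234 234
  235 233]
 [236 237 237 237 236 230 185 107  51  30  37  92 177 223 235 234 234 234
  234 234]
 [235 236 237 237 235 227 176  94  36  21  31  90 172 224 235 236 235 235
  234 234]
 [236 236 236 237 236 229 171  86  29  16  28  91 1
[... 853 characters left out ...]
212 242 249 249 249
  249 249]
 [242 247 248 248 248 239 195 127  85  65  74 110 138 179 226 244 249 250
  250 249]
 [247 247 248 248 246 230 174 123 104  94 123 171 181 183 213 240 248 249
  249 248]
 [248 248 248 248 243 213 156 119 109 115 162 220 232 230 234 244 248 249
  248 249]
 [247 248 248 247 239 195 140 116 111 130 192 240 247 246 246 247 248 249
  249 249]
 [247 247 248 246 229 172 129 111 112 141 209 243 249 249 249 249 249 249
  249 248]
 [246 247 247 242 209 149 114 107 108 145 213 242 246 246 248 249 249 249
  249 249]]
0.3 [315.7 181.4] [315.4 194.1]
0.2 [318.  181.5] [317.7 194.1]
0.1 [320.3 181.6] [319.9 194.3]
0.05 [321.4 181.8] [321.1 194.4]
0 [322.6 181.9] [322.2 194.6]
```

The peg's midline in the side view is at u≈321.1, which puts the cam at about 0.06 rad. I'll push the small remainder.

```bash
python3 - <<'E'
from plan import *
for a,o,z in ((0,.045,.187),(0,.045,.066),(0.03,.020,.066),(-.01,.020,.066)): print(a,*cam(a,o,z))
E
```

```text
[0.8102 0.083  0.012 ] [0.5146 0.1265 0.012 ] [ 0.4736 -0.1593  0.012 ] len 0.2987747254254719 0.2887032589496794
0 [-6.33  4.65  0.04] 0.049
0 [-6.33  4.65 12.14] 0.049
0.03 [-8.62  4.47 12.14] 0.019
-0.01 [-8.9   4.54 12.14] 0.059
```

Request:
jog_arm:
  commands:
    - [[-3, 2.5, 0], 0.05]
    - [[-6.3, 4.65, 0], 0.05]
    - [[-6.3, 4.65, 3], 0.05]
    - [[-6.3, 4.65, 6], 0.05]
    - [[-6.3, 4.65, 9], 0.05]
    - [[-6.3, 4.65, 12.1], 0.05]
    - [[-6.3, 4.65, 12.1], 0.05]
    - [[-7.2, 4.6, 12.1], 0.05]
    - [[-8, 4.5, 12.1], 0.05]
    - [[-8.4, 4.5, 12.1], 0.05]
    - [[-8.7, 4.5, 12.1], 0.05]
    - [[-8.9, 4.55, 12.1], 0.06]
    - [[-8.9, 4.55, 12.1], 0.06]
    - [[-8.9, 4.55, 12.1], 0.06]

```text
clock: 6.98
tcp_pos: [0.6479, 0.0745, 0.0669]
ee_rot: [0.001, 0.455, 0.891, 0.001]
force: [-0.2, 0.4, 1.5]
gripper_width: -0.0002
```

```bash
python3 - <<'E'
from plan import *
for a in(0.02,0,-.01,-.02):print(a,*cam(a,.020,.066))
for x,z in ((-.215,.19),(-.215,.058),(-.160,.058)): print('slide',x,*rel(W(x,0),th,z))
E
```

```text
[0.8102 0.083  0.012 ] [0.5146 0.1265 0.012 ] [ 0.4736 -0.1593  0.012 ] len 0.2987747254254719 0.2887032589496794
0.02 [ 0.52 -0.27  0.09] -0.034
0 [ 0.38 -0.23  0.09] -0.014
-0.01 [ 0.31 -0.21  0.09] -0.004
-0.02 [ 0.24 -0.19  0.09] 0.006
slide -0.215 [  1.88 -26.67 -12.37] -0.799
slide -0.215 [  1.9  -26.7    0.83] -0.799
slide -0.16 [ -1.93 -22.76   0.84] -0.799
```

Request:
jog_arm:
  commands:
    - [[1, 0, 0], 0]
    - [[2.5, 0, -2], 0]
    - [[2.5, 0, -6], 0]
    - [[2.5, 0, -10], -0.1]
    - [[2.5, -3, -12.4], -0.2]
    - [[2, -6, -12.4], -0.3]
    - [[2, -9, -12.4], -0.4]
    - [[1.9, -12, -12.4], -0.5]
    - [[1.9, -15, -12.4], -0.6]
    - [[1.9, -18, -12.4], -0.7]
    - [[1.9, -21, -12.4], -0.8]
    - [[1.9, -24, -12.4], -0.8]
    - [[1.9, -26.7, -12.4], -0.8]
    - [[1.9, -26.7, -12.4], -0.8]
    - [[1.9, -26.7, -12.4], -0.8]
    - [[1.9, -26.7, -12.4], -0.8]

```text
clock: 8.32
tcp_pos: [0.4199, -0.0662, 0.1898]
ee_rot: [0.001, 0.072, 0.997, -0.0]
force: [0.6, -0.5, -0.2]
gripper_width: 0.0001
```

```bash
python3 - <<'E'
from plan import *
print(bot.observe()['tcp_pos'],bot.observe()['dq'])
im=snap('side','side5.png');
a=im[180:192,312:332].max(2).astype(float); w=np.clip(230-a,0,None); w[:, 16:]=0
print((w[2:8]*np.arange(312,332)).sum(1)/w[2:8].sum(1))
im=cv2.imread('pics/side5.png')[120:290,240:430]; cv2.imwrite('pics/side5z.png',cv2.resize(im,None,fx=3.5,fy=3.5,interpolation=cv2.INTER_CUBIC))
snap('top','top5.png');a=cv2.imread('pics/top5.png')[120:270,265:415]; cv2.imwrite('pics/top5z.png',cv2.resize(a,(600,600),interpolation=cv2.INTER_CUBIC))
for x,z in ((-.215,.19),(-.215,.058),(-.160,.058)): print('slide',x,*rel(W(x,0),th,z))
for a in (0.05,0,-.05,-.1): 
    q=np.pi/4+a; w=W(-.05+.07*np.cos(q),.11+.07*np.sin(q)); u=proj('top',(*w,.102));print(a,np.round(proj('side',(*w,.102)),1),(np.array(u)-[265,120]+.375)*4)
E
```

```text
[0.8102 0.083  0.012 ] [0.5146 0.1265 0.012 ] [ 0.4736 -0.1593  0.012 ] len 0.2987747254254719 0.2887032589496794
[ 0.4199 -0.0662  0.1898] [ 0.0133  0.0152 -0.0137  0.0017  0.0018  0.    ]
[323.711  323.7073 323.6626 323.5969 323.5196 323.4791]
slide -0.215 [-0.06 -0.07 -0.04] 0.001
slide -0.215 [-0.04 -0.07 13.16] 0.001
slide -0.16 [-5.54 -0.07 13.16] 0.001
0.05 [321.4 181.8] [147.6848 262.4707]
0 [322.6 181.9] [152.0217 258.9448]
-0.05 [323.7 182.2] [156.5289 255.6402]
-0.1 [324.8 182.4] [161.1951 252.5649]
```

View pics/top5z.png

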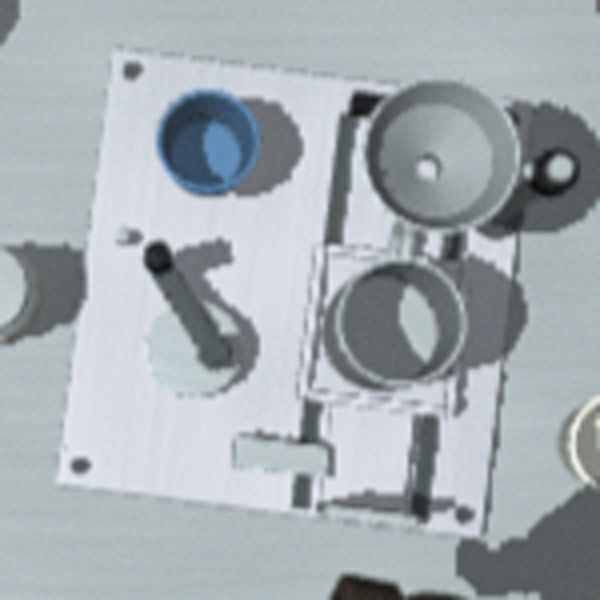

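View pics/side5z.png

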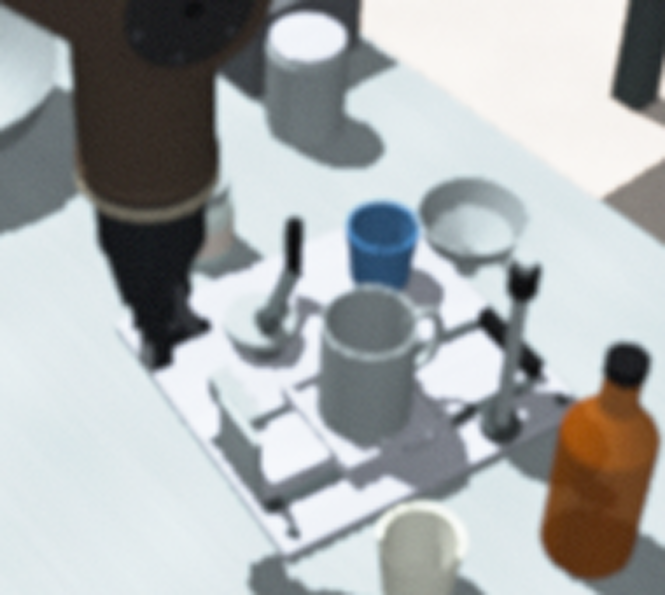

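Both views put the cam at about -0.05 rad, a slight overshoot, with the peg top at zoom (158,257). I'll nudge it back from the other side with the tips kept above the blue cup's rim.

```bash
python3 - <<'E'
from plan import *
print(cam(0,-.040,.19))
E
```

```text
[0.8102 0.083  0.012 ] [0.5146 0.1265 0.012 ] [ 0.4736 -0.1593  0.012 ] len 0.2987747254254719 0.2887032589496794
(array([-24.35,  13.02,  -0.02]), np.float64(0.787))
```

Request:
jog_arm:
  commands:
    - [[-1, 3, 0], 0.1]
    - [[-3, 6, 0], 0.2]
    - [[-6, 9, 0], 0.3]
    - [[-9, 11, 0], 0.4]
    - [[-12, 12, 0], 0.5]
    - [[-15, 13, 0], 0.6]
    - [[-18, 13, 0], 0.7]
    - [[-21, 13, 0], 0.787]
    - [[-24.35, 13, 0], 0.787]
    - [[-24.35, 13, 0], 0.787]
    - [[-24.35, 13, 0], 0.787]
    - [[-24.35, 13, 0], 0.787]
    - [[-24.35, 13, 0], 0.787]
    - [[-24.35, 13, 0], 0.787]

```text
clock: 9.58
tcp_pos: [0.6781, 0.0278, 0.1894]
ee_rot: [-0.0, 0.449, 0.894, -0.0]
force: [0.1, 0.4, -0.2]
gripper_width: 0.0001
```

```bash
python3 - <<'E'
from plan import *
print(bot.observe()['dq'])
for a,o,z in((0,-.04,.082),(-.05,-.02,.082),(0,-.02,.082)):print(a,*cam(a,o,z))
E
```

```text
[0.8102 0.083  0.012 ] [0.5146 0.1265 0.012 ] [ 0.4736 -0.1593  0.012 ] len 0.2987747254254719 0.2887032589496794
[-0.0027 -0.0038 -0.0018 -0.0004  0.0005 -0.001 ]
0 [-0.07  0.15 10.74] -0.0
-0.05 [ 1.58  0.04 10.74] 0.05
0 [ 1.93  0.15 10.74] -0.0
```

Next I'll descend, then push back 2 cm along the tool's +x.

Request:
jog_arm:
  commands:
    - [[-0.1, 0.15, 4], 0]
    - [[-0.1, 0.15, 8], 0]
    - [[-0.1, 0.15, 10.7], 0]
    - [[-0.1, 0.15, 10.7], 0]
    - [[0.6, 0.15, 10.7], 0]
    - [[1.2, 0.15, 10.7], 0]
    - [[1.5, 0.15, 10.7], 0]
    - [[1.7, 0.15, 10.7], 0]
    - [[1.85, 0.15, 10.7], 0]
    - [[1.9, 0.15, 10.7], 0]
    - [[1.9, 0.15, 10.7], 0]
    - [[1.9, 0.15, 10.7], 0]

```text
clock: 10.58
tcp_pos: [0.6697, 0.0433, 0.0833]
ee_rot: [0.001, 0.449, 0.894, 0.0]
force: [3.9, -3.0, 4.1]
gripper_width: 0.0003
```

```bash
python3 - <<'E'
from plan import *
print(cam(0,-.02,.082), bot.observe()['force'])
print(rel(W(-.215,0),th,.19))
E
```

```text
[0.8102 0.083  0.012 ] [0.5146 0.1265 0.012 ] [ 0.4736 -0.1593  0.012 ] len 0.2987747254254719 0.2887032589496794
(array([ 0.18, -0.1 ,  0.13]), np.float64(-0.001)) [ 3.9107 -2.9696  4.1267]
(array([  6.04, -26.54, -10.72]), np.float64(-0.786))
```

Request:
jog_arm:
  commands:
    - [[0.1, 0, 0], 0]
    - [[0.15, 0, 0], 0]
    - [[0.15, 0, 0], 0]
    - [[-1, 0, 0], 0]
    - [[-1.8, 0, -3], 0]
    - [[-1.8, 0, -7], 0]
    - [[-1.8, 0, -10.7], 0]
    - [[1, -2, -10.7], -0.1]
    - [[4, -5, -10.7], -0.2]
    - [[6, -8, -10.7], -0.3]
    - [[6, -11, -10.7], -0.4]
    - [[6, -14, -10.7], -0.5]
    - [[6, -17, -10.7], -0.6]
    - [[6, -20, -10.7], -0.7]
    - [[6, -23, -10.7], -0.786]
    - [[6, -26.5, -10.7], -0.786]
    - [[6, -26.5, -10.7], -0.786]
    - [[6, -26.5, -10.7], -0.786]
    - [[6, -26.5, -10.7], -0.786]
    - [[6, -26.5, -10.7], -0.786]

```text
clock: 12.25
tcp_pos: [0.4212, -0.0665, 0.1894]
ee_rot: [0.0, 0.072, 0.997, 0.0]
force: [-0.2, -0.5, -0.1]
gripper_width: 0.0001
```

```bash
python3 - <<'E'
from plan import *
im=snap('side','side6.png')
a=im[180:192,312:332].max(2).astype(float); w=np.clip(230-a,0,None); w[:, 16:]=0
print((w[2:8]*np.arange(312,332)).sum(1)/w[2:8].sum(1))
snap('top','top6.png');a=cv2.imread('pics/top6.png')[120:270,265:415]; cv2.imwrite('pics/top6z.png',cv2.resize(a,(600,600),interpolation=cv2.INTER_CUBIC))
for x,z in ((-.190,.058),(-.159,.058),(-.157+.09,.058)): print('slide',x,*rel(W(x,0),th,z))
E
```

```text
[0.8102 0.083  0.012 ] [0.5146 0.1265 0.012 ] [ 0.4736 -0.1593  0.012 ] len 0.2987747254254719 0.2887032589496794
[322.518  322.525  322.5203 322.4945 322.4893 322.4869]
slide -0.19 [-2.46 -0.05 13.13] 0.0
slide -0.159 [-5.56 -0.05 13.13] 0.0
slide -0.067 [-14.76  -0.06  13.13] 0.0
```

View pics/top6z.png

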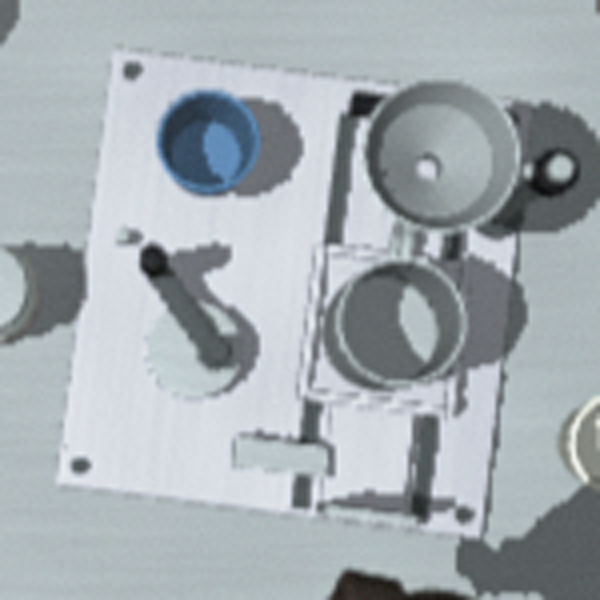

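The cam now reads 0.00 rad: u=322.5 in the side view, and the peg top at zoom (153,260) in the top view. Next I'll lower the tool behind the plate and push the slide slowly.

Request:
jog_arm:
  commands:
    - [[-1, -0.05, 3], 0]
    - [[-2, -0.05, 6], 0]
    - [[-2.2, -0.05, 9.5], 0]
    - [[-2.2, -0.05, 13.1], 0]
    - [[-2.2, -0.05, 13.1], 0]
    - [[-3.2, -0.05, 13.1], 0]
    - [[-4.2, -0.05, 13.1], 0]
    - [[-5, -0.05, 13.1], 0]
    - [[-5.4, -0.05, 13.1], 0]
    - [[-5.7, -0.05, 13.1], 0]
    - [[-6, -0.05, 13.1], 0]
    - [[-6.3, -0.05, 13.1], 0]
    - [[-6.6, -0.05, 13.1], 0]
    - [[-6.9, -0.05, 13.1], 0]
    - [[-7.2, -0.05, 13.1], 0]
    - [[-7.5, -0.05, 13.1], 0]
    - [[-7.8, -0.05, 13.1], 0]
    - [[-8.1, -0.05, 13.1], 0]
    - [[-8.4, -0.05, 13.1], 0]
    - [[-8.6, -0.05, 13.1], 0]

```text
clock: 14.02
tcp_pos: [0.5058, -0.0796, 0.0583]
ee_rot: [0.0, 0.072, 0.997, -0.0]
force: [-2.5, -0.2, 1.7]
gripper_width: -0.0
```

```bash
python3 - <<'E'
from plan import *
print(bot.observe()['force'],rel(W(-.067,0),th,.058))
snap('side','side7.png')
im=cv2.imread('pics/side7.png')[120:290,240:430]; cv2.imwrite('pics/side7z.png',cv2.resize(im,None,fx=3.5,fy=3.5,interpolation=cv2.INTER_CUBIC))
E
```

```text
[0.8102 0.083  0.012 ] [0.5146 0.1265 0.012 ] [ 0.4736 -0.1593  0.012 ] len 0.2987747254254719 0.2887032589496794
[-2.519  -0.1709  1.6693] (array([-6.18,  0.05,  0.03]), np.float64(-0.0))
```

View pics/side7z.png

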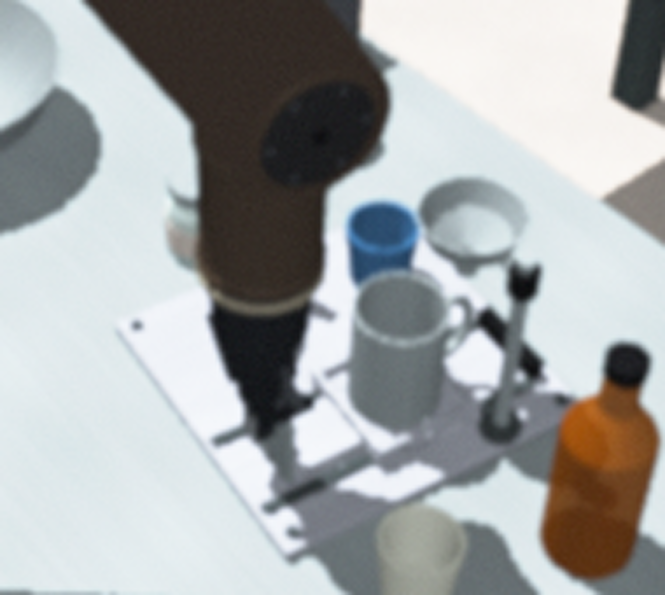

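The slide and jug are moving together with about 2.5 N on the tool, so I'll carry on.

Request:
jog_arm:
  commands:
    - [[-0.2, 0, 0], 0]
    - [[-0.5, 0, 0], 0]
    - [[-0.8, 0, 0], 0]
    - [[-1.1, 0, 0], 0]
    - [[-1.4, 0, 0], 0]
    - [[-1.7, 0, 0], 0]
    - [[-2.0, 0, 0], 0]
    - [[-2.3, 0, 0], 0]
    - [[-2.6, 0, 0], 0]
    - [[-2.9, 0, 0], 0]
    - [[-3.2, 0, 0], 0]
    - [[-3.5, 0, 0], 0]
    - [[-3.8, 0, 0], 0]
    - [[-4.1, 0, 0], 0]
    - [[-4.4, 0, 0], 0]
    - [[-4.7, 0, 0], 0]
    - [[-5.0, 0, 0], 0]
    - [[-5.3, 0, 0], 0]
    - [[-5.5, 0, 0], 0]
    - [[-5.7, 0, 0], 0]

```text
clock: 15.73
tcp_pos: [0.5621, -0.0877, 0.0583]
ee_rot: [0.0, 0.072, 0.997, 0.0]
force: [-4.2, -1.9, -1.0]
gripper_width: -0.0001
```

```bash
python3 - <<'E'
from plan import *
print(bot.observe()['force'],rel(W(-.067,0),th,.058))
E
```

```text
[0.8102 0.083  0.012 ] [0.5146 0.1265 0.012 ] [ 0.4736 -0.1593  0.012 ] len 0.2987747254254719 0.2887032589496794
[-4.1741 -1.9171 -1.0433] (array([-0.49,  0.04,  0.03]), np.float64(-0.0))
```

About 5 mm is left. I'll creep until the force rises at the stop.

Request:
jog_arm:
  commands:
    - [[-0.1, 0, 0], 0]
    - [[-0.2, 0, 0], 0]
    - [[-0.3, 0, 0], 0]
    - [[-0.35, 0, 0], 0]
    - [[-0.4, 0, 0], 0]
    - [[-0.45, 0, 0], 0]
    - [[-0.45, 0, 0], 0]

```text
clock: 16.32
tcp_pos: [0.5649, -0.0882, 0.0583]
ee_rot: [-0.001, 0.072, 0.997, 0.0]
force: [-9.5, -0.1, 6.2]
gripper_width: -0.0001
```

Request:
jog_arm:
  commands:
    - [[-0.05, 0, 0], 0]
    - [[-0.1, 0, 0], 0]
    - [[-0.1, 0, 0], 0]

```text
clock: 16.57
tcp_pos: [0.5649, -0.0881, 0.0583]
ee_rot: [-0.002, 0.072, 0.997, 0.0]
force: [-14.3, -0.8, 10.7]
gripper_width: -0.0001
```

Request:
jog_arm:
  commands:
    - [[-0.05, 0, 0], 0]
    - [[-0.1, 0, 0], 0]
    - [[-0.1, 0, 0], 0]

```text
clock: 16.82
tcp_pos: [0.5649, -0.0882, 0.0582]
ee_rot: [-0.003, 0.072, 0.997, 0.0]
force: [-19.9, -0.5, 16.8]
gripper_width: -0.0002
```

The TCP has stopped while the force rises to 20 N, so the slide is against the stop. I'll back off and look.

Request:
jog_arm:
  commands:
    - [[0.3, 0, 0], 0]
    - [[1, 0, 0], 0]
    - [[2, 0, 0], 0]
    - [[4, 0, 0], 0]
    - [[6, 0, -2], 0]
    - [[9, 0, -5], 0]
    - [[12, 0, -9], 0]
    - [[13, 0, -13], 0]
    - [[13, 0, -13], 0]
    - [[13, 0, -13], 0]

```text
clock: 17.65
tcp_pos: [0.4401, -0.07, 0.1911]
ee_rot: [0.003, 0.072, 0.997, -0.0]
force: [0.4, -0.3, -0.2]
gripper_width: -0.0
```

```bash
python3 - <<'E'
from plan import *
im=snap('side','side8.png')
a=im[180:192,312:332].max(2).astype(float); w=np.clip(230-a,0,None); w[:, 16:]=0
print((w[2:8]*np.arange(312,332)).sum(1)/w[2:8].sum(1))
im=cv2.imread('pics/side8.png')[120:290,240:430]; cv2.imwrite('pics/side8z.png',cv2.resize(im,None,fx=3.5,fy=3.5,interpolation=cv2.INTER_CUBIC))
snap('top','top8.png');a=cv2.imread('pics/top8.png')[120:270,265:415]; cv2.imwrite('pics/top8z.png',cv2.resize(a,(600,600),interpolation=cv2.INTER_CUBIC))
for x in(-.15,-.146,-.056): 
  for y in(.03,-.03): print(x,y,(np.array(proj('top',(*W(x,y),.085)))-[265,120]+.375)*4)
E
```

```text
[0.8102 0.083  0.012 ] [0.5146 0.1265 0.012 ] [ 0.4736 -0.1593  0.012 ] len 0.2987747254254719 0.2887032589496794
[322.4964 322.5281 322.5311 322.5045 322.4976 322.4732]
-0.15 0.03 [326.621  521.7571]
-0.15 -0.03 [420.9767 533.4416]
-0.146 0.03 [327.3722 515.4279]
-0.146 -0.03 [421.7055 527.1139]
-0.056 0.03 [344.1809 373.7938]
-0.056 -0.03 [438.0141 385.5111]
```

View pics/top8z.png

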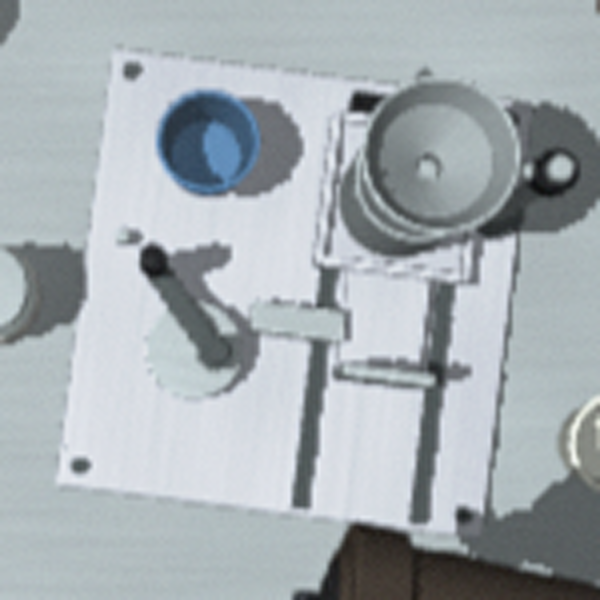

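View pics/side8z.png

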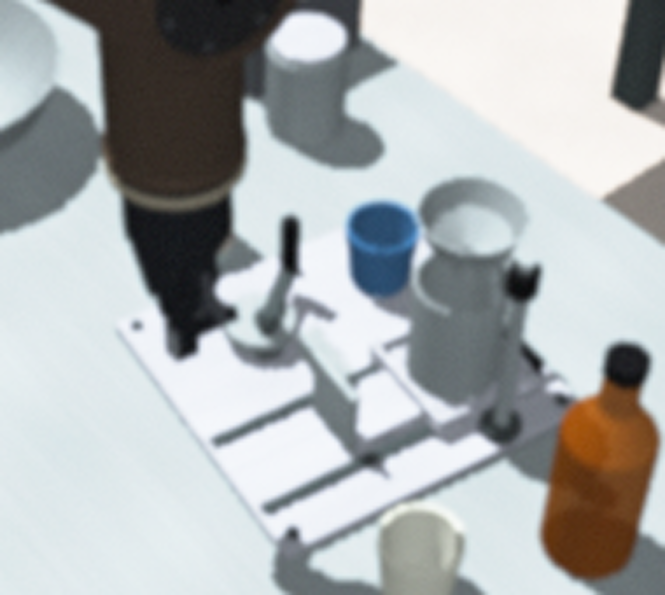

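The push plate's rear top edge runs from (336,376) to (438,386) in the zoomed top view, as predicted for home. The lever is still at 0.00 rad, the jug stands upright under the cone, and the robot is clear.

```bash
python3 -c "
from bench import close_job
print(close_job())"
```

```text
the job is handed in; nothing more can be done
None
```

The lever is at the index post and the slide is fully home, with the jug standing upright under the strainer. I handed the job in at about 18 s with the robot clear of everything.

- **Lever:** I pushed it round clockwise by its peg with shut fingers. It overshot slightly to about -0.05 rad, so I nudged it back from the other side before touching the slide. The side camera then put the cam at about 0.00 rad and the top view agreed. The side view read the same after the slide push.
- **Slide:** I pushed it slowly by its plate until the tool stopped moving and the force rose to about 20 N sideways (about 26 N in all). In the top view the plate's rear edge was within about 2 pixels (in the 4× enlarged picture) of where it should be when home. The tool itself stopped about 2 mm short of the position I had estimated. I put that down to calibration and finger width, since the pictures and the force both showed it against the stop.
- **Everything else:** The robot did not touch the jug. The bottle, white cup, blue cup, jar and post looked unmoved in the last pictures. I did not check the spoon or the bowl in the last pictures, but the arm never went low near either of them.

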